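Start the narration, then point out the tower and the stray sheep

ROBOT

A 6-joint arm with a two-finger parallel gripper is mounted at the origin on the work surface. World frame = base frame: x ahead of the robot, y to its left, z up, the work surface at z = 0. Lengths are in m, angles in rad, forces in N, time in s.
With the tool pointing down it reaches from about 0.25 to 0.775 m from the base axis. Payload 4 kg.
Tool frame: the origin (TCP) lies midway between the tips of the shut fingers; the grasp point (between the pads) lies 19 mm behind it (robot.grasp_offset is the distance from the TCP to the grasp point, in m); z points along the fingers, y is the direction in which the jaws open and shut (so a half turn about z gives the same grasp; the last joint's range is limited). The gripper opens to 94 mm and grips with 3 to 60 N. Pads are 16 mm wide; open, the fingers measure 119 mm over their backs; the gripper's body (75 mm by 177 mm) begins 78 mm behind the grasp point.
Start: joints at [-1.211, 0.087, 1.371, -0, 1.684, -0.103], TCP at [0.246, -0.492, 0.177] pointing down, gripper open.
Joint ranges: [-3.1, 3.1], [-0.76, 2.03], [0.27, 2.55], [-1.08, 4.22], [0.17, 2.65], [-2.57, 2.57]. Speed limits (rad/s): [2.79, 2.79, 3.14, 3.14, 3.14, 3.14].

INTERFACE

Orientations are given as [roll, pitch, yaw] about the fixed x, y, z axes, in that order (R = Rz(yaw) Ry(pitch) Rx(roll)).
In Python, from bench import status, viewer, order, robot gives the robot as it stands. The module is installed in compiled form; this text tells all that it offers.
- The arm moves only by the tool move_arm, never from a script. Its argument "targets" is a list of rows, each a list of 3 entries, a list of its own where there are three numbers: the shift along the tool's x, y, z in mm, then the turn, a rotation vector about the tool's x, y, z in degrees, then the opening, from -1 (shut) to 1 (fully open). A call has 1 to 20 rows; each row is the pose to reach, as a shift and turn from the pose commanded when the call began, along the tool's axes at that moment; what a row does not reach only later rows make up. A row lasts 1/8 s, in which the tool goes at most 62.5 mm and 10.7 degrees, less where a joint would pass 70% of its speed; a pose out of reach is approached as far as the arm can. A call with a gripper value outside its range is refused whole. The fingers move at their own pace and stop on an object; the grip force is fixed at half the most. Time passes only in rows, so rows that repeat a pose let the fingers close. It gives the time, the measured TCP pose, the force and the opening at its end, in the units of the state.
- status.get_obs(): the state, without advancing time (a new reading comes with each control period).
- viewer.snapshot(name): name is "side" or "top" or "wrist"; returns the picture (420x560x3 uint8, red, green, blue); there is no depth.
- viewer.camera_model(name): a dict with "K" (3x3 intrinsics, pixels), "xyz" and "attitude" of the camera in the world; the wrist camera has in their place "T_tool_cam" (4x4, takes a point from camera to tool coordinates, whose origin is the TCP and whose axes are the flange's). Camera axes: x right, y up, looking along -z (the intrinsics and any distortion apply to the point x, -y, -z); pixel columns grow to the right and rows downward; lengths in m; the calibration is good to about 2 mm. A picture is of the moment at which its call begins: read the wrist's pose just before it. camera_model takes no time and is no camera call.
- order.close_job(): hands the job in, once; it reports no verdict.
The state is a dict: "time": time; "joint_positions": joint angles; "qvel": joint speeds; "joint_torque": joint torques, N m; "tool_pos": TCP position; "ee_rot": TCP orientation; "wrist_force": force on the tool from outside, world axes, zero at the start; "wrist_torque": the same for the moment, N m; "width": finger opening in m.
Only numpy, scipy, OpenCV 4.12 (cv2) and the standard library are available. Lean on these libraries where they do the work, as an engineer would, in place of code of your own. Each camera call takes 0.05 s, during which the arm holds its last target. There are 200 camera calls.

TASK

Present the tabletop diorama: first press the round button on the narration console all the way down and let it spring back, then point at the brick tower from straight above, with the fingertips two or three centimetres over its top, and stay there for two seconds. Then point in the same way at the middle of the back of the stray sheep, the one standing alone outside the fenced fold, stay there for two seconds and finish still pointing at it. Touch none of the models, leave them all where they stand, and do not point at the two sheep in the fold.

Things in the scene. Friction and masses are not known exactly. Their poses are not given: they have to be found in the camera images.
- start_button (a joint): travel of the round brushed-metal push button on the console (m): 0 is up, 0.006 is fully down; it springs back when let go; fully down takes about 5 N
- start_button_top (a point): centre of the top face of the push button, a disc 36 mm across that is pressed straight down; it stands towards one end of the console, a fixed dark wooden box 90 x 120 mm and 36 mm high with a speaker grille at the other end
- tower: fixed square tower of small bricks with battlements and a dark doorway, 100 x 100 mm, 120 mm high; origin at the centre of its foot, z up. A fragile model: not to be touched
- tower_top (a point): centre of the tower at the height of the battlements' tops, 120 mm above the surface; the roof deck inside the battlements lies 15 mm lower
- stray_sheep_top (a point): the stray sheep, which stands alone outside the fold: carved sheep about 77 mm long, 34 mm wide, loose, 60 g, off-white body with dark head and legs, standing on the surface; this point is the middle of its back, 46 mm above the surface; x points to its head, whose top is 8 mm higher than this point and 37 mm ahead of it. 
- flock_sheep_a_top (a point): one of the two sheep inside the fold, a bystander: carved sheep about 77 mm long, 34 mm wide, loose, 60 g, off-white body with dark head and legs, standing on the surface; this point is the middle of its back, 46 mm above the surface; x points to its head, whose top is 8 mm higher than this point and 37 mm ahead of it. 
- flock_sheep_b_top (a point): the other sheep inside the fold, a bystander: carved sheep about 77 mm long, 34 mm wide, loose, 60 g, off-white body with dark head and legs, standing on the surface; this point is the middle of its back, 46 mm above the surface; x points to its head, whose top is 8 mm higher than this point and 37 mm ahead of it. 
- stray_sheep: the stray sheep as a whole; origin on the ground under the middle of its body, x towards its head, z up
- flock_sheep_a: the first sheep in the fold as a whole; axes as for the stray sheep
- flock_sheep_b: the second sheep in the fold as a whole; axes as for the stray sheep
- fold: sheepfold, a bystander: straw-coloured patch 120 x 170 mm with a fixed rail fence 30 mm high on three sides, open towards its -x side; origin at the centre on the ground
- well: stone well, a bystander: fixed, 76 mm across, with a small pitched wooden roof on two posts, 92 mm high; origin at the centre of its foot
Mind the look-alikes: they are no part of the job. Leave any orange or turquoise look-alike of the stray_sheep alone.

How it is judged:
By the outcome, as a careful person would: the job done as asked, in the order asked, and still so for the second after the job is handed in, with the robot touching nothing.
It also fails if it takes over 53 s, if anything falls off the work surface, if the arm or the gripper's body presses on something with over 40 N, if the wrist force passes 120 N, or if a joint passes its speed limit or range.

## Working session

There is one attempt and no reset: what is moved stays moved. The work goes in short steps, Python scripts to look and compute and a tool call to move; the robot and the scene stay as the last step left them, time stands still between calls to the robot, and variables do not carry over. Pictures are saved under pics/ and viewed, about 8 in all and at most 12, crops included, and the job is handed in when it is done.

Besides the shell and the picture viewer there is one more tool, called after "Emit:" as name(argument=value, ...), one argument or row to a line, values as JSON. move_arm: Moves the arm, as the interface text tells. Its arguments: {"type":"object","properties":{"targets":{"type":"array"}},"required":["targets"]}

```bash
mkdir -p pics; python3 - <<'E'
from bench import status, viewer
import cv2
for n in ("top","side"):
    im=viewer.snapshot(n); cv2.imwrite(f"pics/{n}0.png",im[:,:,::-1])
    print(n,viewer.camera_model(n))
print(viewer.camera_model("wrist"))
o=status.get_obs(); print(o)
E
```

```text
top {'K': array([[513.52783862,   0.        , 272.57664698],
       [  0.        , 513.52783862, 206.18400862],
       [  0.        ,   0.        ,   1.        ]]), 'xyz': array([ 0.29631552, -0.0124887 ,  1.29518904]), 'attitude': array([ 0.18014426,  0.01379171, -1.57439636])}
side {'K': array([[542.96740727,   0.        , 281.89732675],
       [  0.        , 542.96740727, 203.70168971],
       [  0.        ,   0.        ,   1.        ]]), 'xyz': array([-0.06519574,  0.94481786,  1.02793269]), 'attitude': array([ 0.87389287, -0.00858207, -2.58638944])}
{'K': array([[351.52432266,   0.        , 281.28288722],
       [  0.        , 351.52432266, 204.81814638],
       [  0.        ,   0.        ,   1.        ]]), 'T_tool_cam': array([[ 3.92417264e-04,  9.66191779e-01,  2.57824150e-01,
         7.39589103e-02],
       [ 9.99999826e-01, -2.65637711e-04, -5.26561314e-04,
        -9.23182967e-05],
       [-4.40271396e-04,  2.57824312e-01, -9.66191715e-01,
        -2.09207171e-01],
       [ 0.00000000e+00,  0.00000000e+00,  0.00000000e+00,
         1.00000000e+00]])}
{'time': 0.1, 'joint_positions': array([-1.21109109e+00,  8.78376767e-02,  1.37209282e+00, -5.97008668e-05,
        1.68361442e+00, -1.03077798e-01]), 'qvel': array([ 0.00052445, -0.00109706, -0.00241788, -0.00108667, -0.0002097 ,
       -0.00027885]), 'joint_torque': array([ 1.78390474e-03, -3.41254985e+01, -3.03300333e+01,  7.18634902e-02,
        3.04464076e-02, -9.35034655e-05]), 'tool_pos': array([ 0.24533083, -0.49162822,  0.17555025]), 'ee_rot': array([-3.13964464e+00, -1.41859814e-04,  4.62776238e-01]), 'wrist_force': array([0.12177038, 0.16882196, 0.03568464]), 'wrist_torque': array([-0.03263142, -0.03363723, -0.00214376]), 'width': 0.0941501303083941}
```

View pics/top0.png

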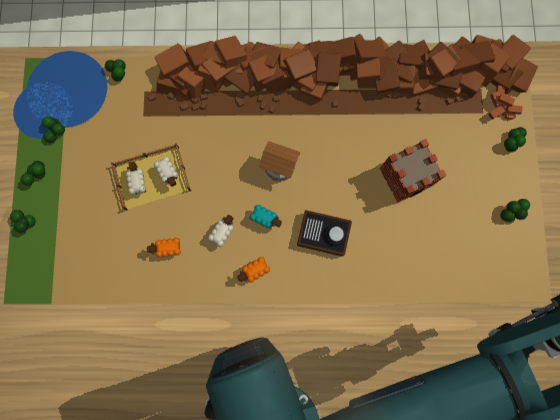

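View pics/side0.png

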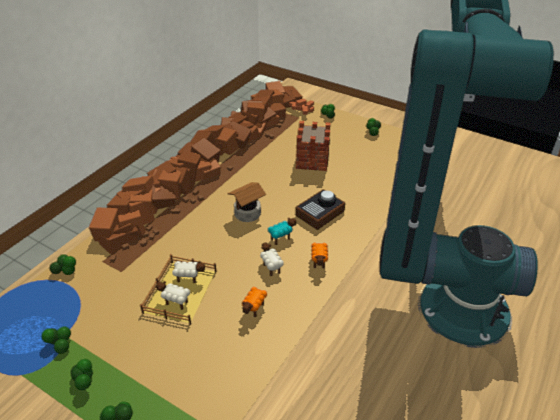

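The top picture shows these candidates for the stray sheep:
- White at (221,231), alone outside the fold. This is my choice.
- Turquoise at (264,216).
- Orange at (167,247) and (255,269).
- Two white sheep in the fold, at (135,180) and (166,171).

The button is at about (336,234) and the tower top at about (413,166). I'll check the choice in one enlarged crop.

```bash
cat > h.py <<'E'
import numpy as np, cv2
from bench import status, viewer
from scipy.spatial.transform import Rotation as R
def cam(n,o=None):
    m=viewer.camera_model(n); K=m["K"]
    if n=="wrist":
        o=o or status.get_obs(); T=np.array(m["T_tool_cam"]); Rt=R.from_euler("xyz",o["ee_rot"]).as_matrix()
        return K,Rt@T[:3,:3],Rt@T[:3,3]+o["tool_pos"]
    return K,R.from_euler("xyz",m["attitude"]).as_matrix(),m["xyz"]
def back(c,uv,z):
    K,Rc,p=c; d=np.linalg.inv(K)@[uv[0],uv[1],1]; d=Rc@(d*[1,-1,-1]); return p+d*(z-p[2])/d[2]
def proj(c,X):
    K,Rc,p=c; q=(Rc.T@(np.asarray(X)-p))*[1,-1,-1]; q=K@q; return q[:2]/q[2]
E
python3 - <<'E'
from h import *
im=cv2.imread("pics/top0.png"); 
c=im[130:290,195:455]; cv2.imwrite("pics/crop1.png",cv2.resize(c,None,fx=3,fy=3,interpolation=cv2.INTER_CUBIC))
C=cam("top"); S=cam("side")
for n,uv,z in [("btn",(336,234),.045),("tower",(413,166),.12),("sheep",(220,232),.046),("turq",(264,216),.046),("well",(280,160),.09),("or",(255,269),.046)]:
    X=back(C,uv,z); print(n,X.round(3),np.hypot(*X[:2]).round(3),"side px",proj(S,X).round(1))
E
```

```text
btn [ 0.454 -0.151  0.045] 0.478 side px [326.6 197.2]
tower [ 0.604 -0.328  0.12 ] 0.687 side px [312.2 131.5]
sheep [0.46  0.133 0.046] 0.479 side px [271.1 256.1]
turq [0.499 0.025 0.046] 0.5 side px [280.6 226.2]
well [ 0.63  -0.015  0.09 ] 0.63 side px [248.6 189.3]
or [0.37  0.047 0.046] 0.373 side px [319.1 249.3]
```

View pics/crop1.png

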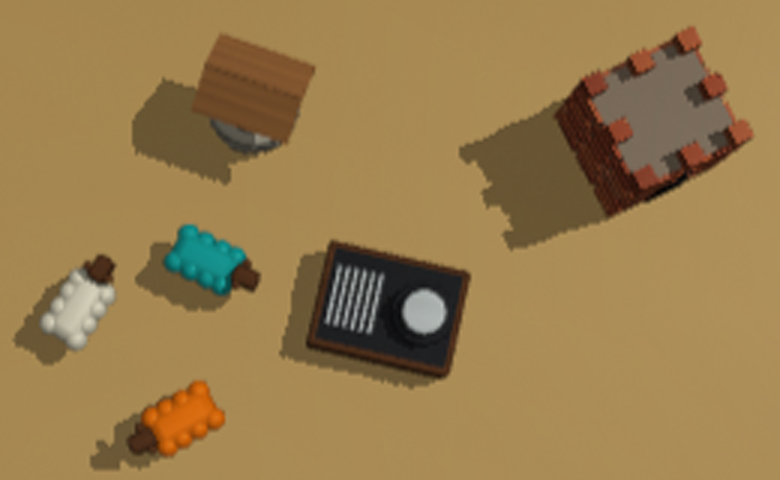

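The crop agrees with the description. The white sheep at full-frame (220.7,232.3) stands alone with its head up and to the right. The button is at (336.0,233.3), and the tower's battlement centre is at (417.0,165.3).

```bash
cat >> h.py <<'E'
def shift(X,o=None):
    o=o or status.get_obs(); Rt=R.from_euler("xyz",o["ee_rot"]).as_matrix(); return (Rt.T@(np.asarray(X)-o["tool_pos"])*1000).round(1)
E
python3 - <<'E'
from h import *
C=cam("top")
for n,uv,z in [("btn",(336,233.3),.045),("tower",(417,165.3),.12),("sheep",(220.7,232.3),.046)]:
    X=back(C,uv,z); print(n,X.round(3),"shift",shift(X))
B=back(C,(336,233.3),.045); print("hover",shift([B[0],B[1],.14]))
for a in [(688,38),(741,132),(645,177),(595,82)]: print(back(C,(a[0]/3+194.7,a[1]/3+129.7),.12).round(3))
E
```

```text
btn [ 0.456 -0.151  0.045] shift [ 340.3 -210.6  131. ]
tower [ 0.606 -0.337  0.12 ] shift [391.8  22.8  55.6]
sheep [0.46  0.131 0.046] shift [ 469.8 -461.7  130.5]
hover [ 340.3 -210.8   36. ]
[ 0.662 -0.357  0.12 ]
[ 0.585 -0.394  0.12 ]
[ 0.55  -0.317  0.12 ]
[ 0.627 -0.282  0.12 ]
```

Emit:
move_arm(
  targets=[
    [[40,-25,0],[0,0,0],-1],
    [[90,-55,0],[0,0,0],-1],
    [[140,-87,0],[0,0,0],-1],
    [[190,-118,5],[0,0,0],-1],
    [[240,-149,15],[0,0,0],-1],
    [[290,-180,25],[0,0,0],-1],
    [[325,-200,33],[0,0,0],-1],
    [[340,-211,36],[0,0,0],-1],
    [[340,-211,36],[0,0,0],-1],
    [[340,-211,36],[0,0,0],-1],
  ],
)

```text
time: 1.35
tool_pos: [0.4552, -0.1522, 0.1405]
ee_rot: [3.141, 0.001, 0.462]
wrist_force: [-0.5, -0.4, -1.0]
width: 0.0006
```

```bash
python3 - <<'E'
from h import *
import json
o=status.get_obs(); C=cam("wrist",o); im=viewer.snapshot("wrist"); cv2.imwrite("pics/w1.png",im[:,:,::-1])
np.savez("w1.npz",K=C[0],R=C[1],p=C[2]); print(o["tool_pos"],o["ee_rot"],o["time"],o["width"],o["wrist_force"])
print(proj(C,[.456,-.151,.045]),proj(C,o["tool_pos"]))
E
```

```text
[ 0.45523669 -0.15216866  0.14051106] [3.14135916e+00 5.94519677e-04 4.62322762e-01] 1.35 0.0006253667876953501 [-0.49471961 -0.43108013 -0.96695127]
[280.38374754 195.4741001 ] [281.2326601  232.65905714]
```

View pics/w1.png

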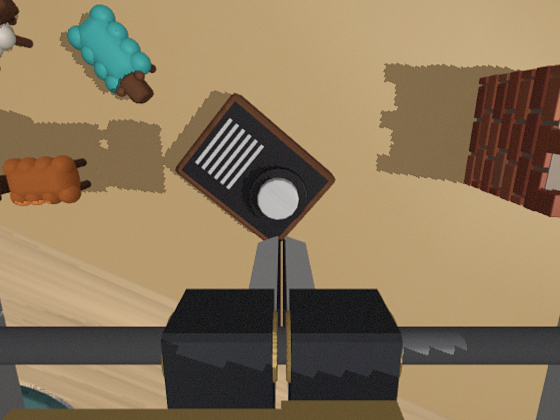

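The wrist view shows the button at about (278,199), against a prediction of (280,195), so the two cameras agree within a few mm. The fingertips are at (281,237). I'll fuse both readings.

```bash
python3 - <<'E'
from h import *
d=np.load("w1.npz");C=(d["K"],d["R"],d["p"])
for z in (.045,.05): 
  X=back(C,(278,199),z); print(X.round(4),shift(X))
E
```

```text
[ 0.4522 -0.1505  0.045 ] [-1.9 -3.1 95.7]
[ 0.4533 -0.15    0.05  ] [-0.7 -3.1 90.7]
```

Emit:
move_arm(
  targets=[
    [[0,-1,30],[0,0,0],-1],
    [[0,-2,65],[0,0,0],-1],
    [[0,-2,80],[0,0,0],-1],
    [[0,-2,82],[0,0,0],-1],
    [[0,-2,84],[0,0,0],-1],
    [[0,-2,86],[0,0,0],-1],
  ],
)

```text
time: 2.15
tool_pos: [0.4557, -0.1504, 0.0559]
ee_rot: [3.139, -0.002, 0.463]
wrist_force: [-1.0, -0.6, 0.1]
width: 0.0003
```

Emit:
move_arm(
  targets=[
    [[0,0,2],[0,0,0],-1],
    [[0,0,4],[0,0,0],-1],
    [[0,0,4],[0,0,0],-1],
  ],
)

```text
time: 2.52
tool_pos: [0.4546, -0.1497, 0.0505]
ee_rot: [-3.141, 0.0, 0.463]
wrist_force: [-1.1, -0.2, -1.2]
width: 0.0004
```

Emit:
move_arm(
  targets=[
    [[0,0,1.5],[0,0,0],-1],
    [[0,0,3],[0,0,0],-1],
    [[0,0,3],[0,0,0],-1],
  ],
)

```text
time: 2.9
tool_pos: [0.4545, -0.1497, 0.0474]
ee_rot: [-3.141, 0.0, 0.463]
wrist_force: [0.3, 0.6, -1.5]
width: 0.0002
```

Emit:
move_arm(
  targets=[
    [[0,0,1.5],[0,0,0],-1],
    [[0,0,3],[0,0,0],-1],
    [[0,0,3],[0,0,0],-1],
  ],
)

```text
time: 3.28
tool_pos: [0.4546, -0.1497, 0.0444]
ee_rot: [-3.141, 0.0, 0.463]
wrist_force: [0.3, -0.5, -0.2]
width: 0.0006
```

Emit:
move_arm(
  targets=[
    [[0,0,1.5],[0,0,0],-1],
    [[0,0,3],[0,0,0],-1],
    [[0,0,3],[0,0,0],-1],
  ],
)

```text
time: 3.65
tool_pos: [0.4546, -0.1497, 0.0414]
ee_rot: [-3.141, 0.0, 0.463]
wrist_force: [0.2, -0.4, -0.6]
width: 0.0004
```

Emit:
move_arm(
  targets=[
    [[0,0,1],[0,0,0],-1],
    [[0,0,2],[0,0,0],-1],
    [[0,0,2],[0,0,0],-1],
  ],
)

```text
time: 4.03
tool_pos: [0.4546, -0.1498, 0.0395]
ee_rot: [-3.141, 0.0, 0.463]
wrist_force: [0.2, 0.3, 1.0]
width: 0.0006
```

```bash
python3 - <<'E'
from h import *
o=status.get_obs();im=viewer.snapshot("wrist")[:,:,::-1]
cv2.imwrite("pics/w2.png",cv2.resize(im[120:300,170:390],None,fx=3,fy=3,interpolation=cv2.INTER_CUBIC))
print(o["tool_pos"],o["wrist_force"])
E
```

```text
[ 0.45459436 -0.14975104  0.03947267] [0.22299465 0.27974558 0.99679316]
```

View pics/w2.png

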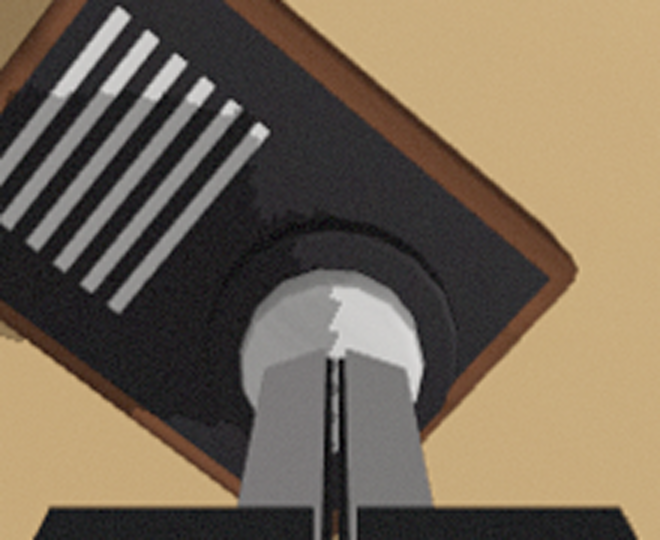

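The fingertips (336,358) sit at the centre of the button (332,360), and contact is only starting. I'll keep pressing.

Emit:
move_arm(
  targets=[
    [[0,0,1],[0,0,0],-1],
    [[0,0,2],[0,0,0],-1],
    [[0,0,2],[0,0,0],-1],
  ],
)

```text
time: 4.45
tool_pos: [0.4546, -0.1497, 0.0374]
ee_rot: [-3.141, 0.0, 0.463]
wrist_force: [-0.4, -0.4, 0.1]
width: 0.0007
```

Emit:
move_arm(
  targets=[
    [[0,0,1],[0,0,0],-1],
    [[0,0,2],[0,0,0],-1],
    [[0,0,2],[0,0,0],-1],
  ],
)

```text
time: 4.82
tool_pos: [0.4546, -0.1498, 0.0354]
ee_rot: [-3.141, 0.0, 0.463]
wrist_force: [-0.4, -0.5, -0.4]
width: 0.0003
```

Emit:
move_arm(
  targets=[
    [[0,0,1],[0,0,0],-1],
    [[0,0,2],[0,0,0],-1],
    [[0,0,2],[0,0,0],-1],
  ],
)

```text
time: 5.2
tool_pos: [0.4546, -0.1497, 0.0334]
ee_rot: [-3.141, 0.0, 0.463]
wrist_force: [-0.1, 0.3, 0.3]
width: -0.0001
```

```bash
python3 - <<'E'
from h import *
o=status.get_obs();im=viewer.snapshot("wrist")[:,:,::-1]
a=cv2.resize(im[120:300,170:390],None,fx=2,fy=2,interpolation=cv2.INTER_CUBIC)
s=viewer.snapshot("side")[:,:,::-1]; b=cv2.resize(s[160:240,270:370],(450,360),interpolation=cv2.INTER_CUBIC)
cv2.imwrite("pics/w3.png",np.vstack([a[:,:],np.zeros((0,440,3),np.uint8)])); cv2.imwrite("pics/s3.png",np.hstack([a[:,60:400],b]))
print(o["tool_pos"],o["wrist_force"],o["wrist_torque"],o["joint_torque"])
E
```

```text
[ 0.45459835 -0.14974166  0.03344296] [-0.08281737  0.34378571  0.28644493] [-0.0107538   0.02175044  0.0022892 ] [-1.68378378e-03 -2.84247655e+01 -2.82643425e+01  6.65761088e-02
 -3.82305414e-02  3.47610785e-05]
```

View pics/s3.png

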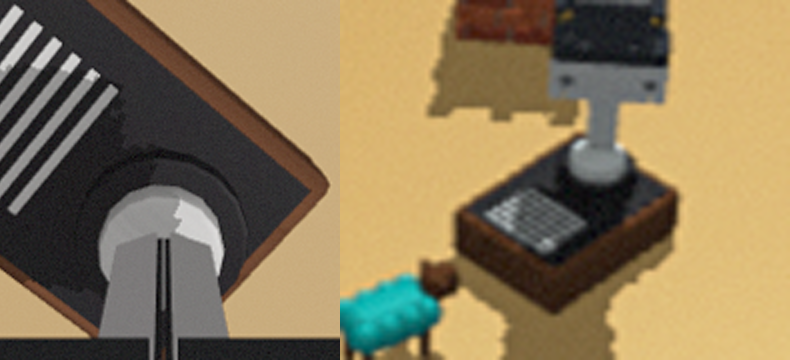

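```bash
python3 - <<'E'
from h import *
S=cam("side");o=status.get_obs();W=cam("wrist",o);p=o["tool_pos"]
for z in (.033,.04,.045,.05,.06): print(z,proj(S,[p[0],p[1],z]).round(1),proj(W,[p[0],p[1],z]).round(1))
T=cam("top")
cor=[(330,243),(468,272),(447,375),(309,345)]
for z in (.0,.036,.06):
  P=np.array([back(T,(a/3+194.7,b/3+129.7),z) for a,b in cor]); print(z,np.linalg.norm(P-np.roll(P,-1,0),axis=1).round(4))
E
```

```text
0.033 [325.9 200.5] [281.2 232.4]
0.04 [326.  198.7] [281.2 236.2]
0.045 [326.2 197.3] [281.2 239.1]
0.05 [326.3 196. ] [281.2 242.1]
0.06 [326.5 193.2] [281.2 248.6]
0.0 [0.1194 0.0896 0.1182 0.0891]
0.036 [0.1161 0.0871 0.1149 0.0867]
0.06 [0.1139 0.0854 0.1127 0.085 ]
```

The side view puts the tips a few mm above the button centre, so the reported height looks offset by about 1 cm. I'll keep feeling downwards.

Emit:
move_arm(
  targets=[
    [[0,0,1],[0,0,0],-1],
    [[0,0,2],[0,0,0],-1],
    [[0,0,2],[0,0,0],-1],
  ],
)

```text
time: 5.68
tool_pos: [0.4546, -0.1497, 0.0314]
ee_rot: [-3.141, 0.0, 0.463]
wrist_force: [0.3, -0.3, 0.6]
width: 0.0004
```

Emit:
move_arm(
  targets=[
    [[0,0,1],[0,0,0],-1],
    [[0,0,2],[0,0,0],-1],
    [[0,0,2],[0,0,0],-1],
  ],
)

```text
time: 6.05
tool_pos: [0.4546, -0.1498, 0.0294]
ee_rot: [-3.141, 0.0, 0.463]
wrist_force: [0.1, 0.3, 0.3]
width: -0.0
```

Emit:
move_arm(
  targets=[
    [[0,0,1],[0,0,0],-1],
    [[0,0,2],[0,0,0],-1],
    [[0,0,2],[0,0,0],-1],
  ],
)

```text
time: 6.42
tool_pos: [0.4548, -0.1498, 0.0278]
ee_rot: [3.141, -0.0, 0.463]
wrist_force: [-0.6, 0.6, 1.6]
width: 0.0007
```

Emit:
move_arm(
  targets=[
    [[0,0,1],[0,0,0],-1],
    [[0,0,2],[0,0,0],-1],
    [[0,0,2],[0,0,0],-1],
  ],
)

```text
time: 6.8
tool_pos: [0.4548, -0.1498, 0.0257]
ee_rot: [3.141, -0.0, 0.463]
wrist_force: [-1.2, 0.7, 3.2]
width: 0.0003
```

Emit:
move_arm(
  targets=[
    [[0,0,1],[0,0,0],-1],
    [[0,0,2],[0,0,0],-1],
    [[0,0,2],[0,0,0],-1],
  ],
)

```text
time: 7.18
tool_pos: [0.4548, -0.1498, 0.0237]
ee_rot: [3.141, -0.0, 0.463]
wrist_force: [-1.2, 1.7, 4.2]
width: 0.0003
```

Emit:
move_arm(
  targets=[
    [[0,0,1],[0,0,0],-1],
    [[0,0,2],[0,0,0],-1],
    [[0,0,2],[0,0,0],-1],
  ],
)

```text
time: 7.55
tool_pos: [0.4549, -0.1499, 0.023]
ee_rot: [3.141, -0.0, 0.463]
wrist_force: [-4.0, 2.3, 11.4]
width: 0.0001
```

The button bottomed out: the force rose about 1 N/mm to 4.2 N, then hit a hard stop at 11 N. It bottomed at a reported z of 0.023, although the button must be above 0.036. So the fingertips are really at least 13 mm higher than reported. I'll release the button, then touch bare bench gently to measure that offset before pointing.

Emit:
move_arm(
  targets=[
    [[0,0,-10],[0,0,0],-1],
    [[0,0,-40],[0,0,0],-1],
    [[0,0,-60],[0,0,0],-1],
    [[0,0,-60],[0,0,0],-1],
  ],
)

```text
time: 8.05
tool_pos: [0.4558, -0.1503, 0.0827]
ee_rot: [3.139, -0.002, 0.463]
wrist_force: [0.5, -0.2, 0.2]
width: 0.0006
```

```bash
python3 - <<'E'
from h import *
o=status.get_obs();W=cam("wrist",o);im=viewer.snapshot("wrist")[:,:,::-1]; cv2.imwrite("pics/w4.png",im)
print(o["tool_pos"],o["wrist_force"],shift([.38,-.24,.02]),shift([.38,-.24,.04]))
print(proj(W,[.38,-.24,0]),proj(W,o["tool_pos"]))
np.savez("w4.npz",K=W[0],R=W[1],p=W[2])
E
```

```text
[ 0.4557646  -0.15030363  0.08269509] [ 0.45497576 -0.15868366  0.22617436] [-107.2   47.2   61.3] [-107.2   47.2   41.3]
[330.57220926 312.33190847] [281.22942723 232.66226729]
```

View pics/w4.png

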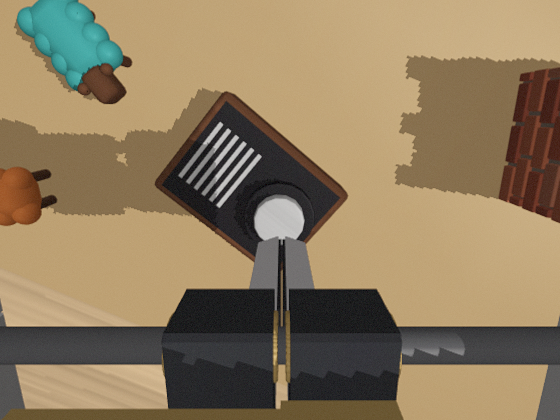

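The button (277,220) is free again. Next I touch the bare sand at about (0.38,-0.24).

Emit:
move_arm(
  targets=[
    [[-40,18,0],[0,0,0],-1],
    [[-85,37,10],[0,0,0],-1],
    [[-107,47,50],[0,0,0],-1],
    [[-107,47,75],[0,0,0],-1],
    [[-107,47,78],[0,0,0],-1],
    [[-107,47,80],[0,0,0],-1],
    [[-107,47,82],[0,0,0],-1],
    [[-107,47,82],[0,0,0],-1],
  ],
)

```text
time: 9.1
tool_pos: [0.3806, -0.2398, 0.0003]
ee_rot: [3.14, -0.001, 0.463]
wrist_force: [0.1, 0.4, 1.3]
width: 0.0005
```

Emit:
move_arm(
  targets=[
    [[0,0,2],[0,0,0],-1],
    [[0,0,4],[0,0,0],-1],
    [[0,0,4],[0,0,0],-1],
  ],
)

```text
time: 9.48
tool_pos: [0.3798, -0.2395, -0.0046]
ee_rot: [-3.141, 0.0, 0.463]
wrist_force: [-0.4, 0.4, -0.3]
width: 0.0006
```

Emit:
move_arm(
  targets=[
    [[0,0,2],[0,0,0],-1],
    [[0,0,4],[0,0,0],-1],
    [[0,0,4],[0,0,0],-1],
  ],
)

```text
time: 9.85
tool_pos: [0.3797, -0.2395, -0.0087]
ee_rot: [-3.141, 0.0, 0.463]
wrist_force: [-0.1, 0.3, -0.3]
width: 0.0006
```

Emit:
move_arm(
  targets=[
    [[0,0,1],[0,0,0],-1],
    [[0,0,2],[0,0,0],-1],
    [[0,0,2],[0,0,0],-1],
  ],
)

```text
time: 10.22
tool_pos: [0.3799, -0.2396, -0.0105]
ee_rot: [-3.141, 0.0, 0.463]
wrist_force: [0.1, -0.1, -0.0]
width: 0.0003
```

Emit:
move_arm(
  targets=[
    [[0,0,1],[0,0,0],-1],
    [[0,0,2],[0,0,0],-1],
    [[0,0,2],[0,0,0],-1],
  ],
)

```text
time: 10.6
tool_pos: [0.3799, -0.2396, -0.0125]
ee_rot: [-3.141, 0.0, 0.463]
wrist_force: [-0.2, 0.0, 0.2]
width: 0.0007
```

Emit:
move_arm(
  targets=[
    [[0,0,1],[0,0,0],-1],
    [[0,0,2],[0,0,0],-1],
    [[0,0,2],[0,0,0],-1],
  ],
)

```text
time: 10.98
tool_pos: [0.3799, -0.2396, -0.0145]
ee_rot: [-3.141, 0.0, 0.463]
wrist_force: [0.2, -0.7, -0.7]
width: 0.0004
```

Emit:
move_arm(
  targets=[
    [[0,0,1],[0,0,0],-1],
    [[0,0,2],[0,0,0],-1],
    [[0,0,2],[0,0,0],-1],
  ],
)

```text
time: 11.35
tool_pos: [0.3799, -0.2396, -0.0165]
ee_rot: [-3.141, 0.0, 0.463]
wrist_force: [0.6, 0.5, 0.2]
width: 0.0006
```

Emit:
move_arm(
  targets=[
    [[0,0,1],[0,0,0],-1],
    [[0,0,2],[0,0,0],-1],
    [[0,0,2],[0,0,0],-1],
  ],
)

```text
time: 11.72
tool_pos: [0.3799, -0.2396, -0.0185]
ee_rot: [-3.141, 0.0, 0.463]
wrist_force: [-0.9, 0.3, 0.3]
width: 0.0009
```

Emit:
move_arm(
  targets=[
    [[0,0,1],[0,0,0],-1],
    [[0,0,2],[0,0,0],-1],
    [[0,0,2],[0,0,0],-1],
  ],
)

```text
time: 12.1
tool_pos: [0.3798, -0.2395, -0.0206]
ee_rot: [-3.141, 0.0, 0.463]
wrist_force: [0.3, -0.0, -0.2]
width: 0.0006
```

Emit:
move_arm(
  targets=[
    [[0,0,1],[0,0,0],-1],
    [[0,0,2],[0,0,0],-1],
    [[0,0,2],[0,0,0],-1],
  ],
)

```text
time: 12.48
tool_pos: [0.3799, -0.2396, -0.0225]
ee_rot: [-3.141, 0.0, 0.463]
wrist_force: [0.1, 0.1, 0.7]
width: 0.0001
```

Emit:
move_arm(
  targets=[
    [[0,0,1],[0,0,0],-1],
    [[0,0,2],[0,0,0],-1],
    [[0,0,2],[0,0,0],-1],
  ],
)

```text
time: 12.85
tool_pos: [0.3799, -0.2396, -0.0245]
ee_rot: [-3.141, 0.0, 0.463]
wrist_force: [0.5, 0.3, 0.6]
width: 0.0007
```

Emit:
move_arm(
  targets=[
    [[0,0,1],[0,0,0],-1],
    [[0,0,2],[0,0,0],-1],
    [[0,0,2],[0,0,0],-1],
  ],
)

```text
time: 13.22
tool_pos: [0.3798, -0.2395, -0.0266]
ee_rot: [-3.141, 0.0, 0.463]
wrist_force: [-0.7, 0.2, 0.9]
width: 0.0004
```

```bash
python3 - <<'E'
from h import *
o=status.get_obs();W=cam("wrist",o);im=viewer.snapshot("wrist")[:,:,::-1]
a=cv2.resize(im[180:300,200:360],None,fx=2.5,fy=2.5,interpolation=cv2.INTER_CUBIC)
S=cam("side");q=proj(S,[o["tool_pos"][0],o["tool_pos"][1],0]);print(q)
s=viewer.snapshot("side")[:,:,::-1];u,v=q.astype(int)
b=cv2.resize(s[v-30:v+30,u-40:u+40],(400,300),interpolation=cv2.INTER_CUBIC)
cv2.imwrite("pics/s5.png",np.hstack([a,b]));print(o["tool_pos"],o["wrist_force"])
E
```

```text
[361.77849235 201.44291018]
[ 0.37983787 -0.23952828 -0.02656354] [-0.7177673   0.17163133  0.86316345]
```

View pics/s5.png

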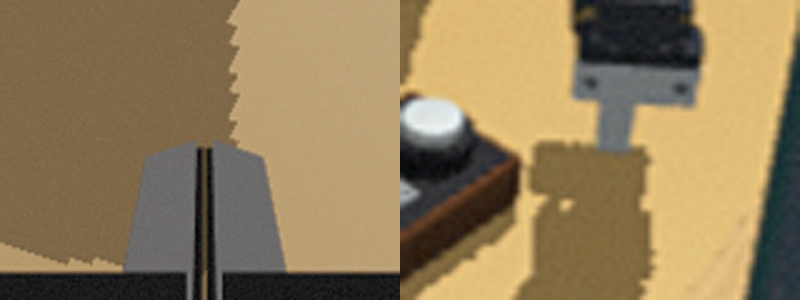

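Emit:
move_arm(
  targets=[
    [[0,0,1],[0,0,0],-1],
    [[0,0,2],[0,0,0],-1],
    [[0,0,2],[0,0,0],-1],
  ],
)

```text
time: 13.7
tool_pos: [0.3799, -0.2396, -0.0285]
ee_rot: [-3.142, 0.0, 0.463]
wrist_force: [-0.9, 1.5, -0.7]
width: 0.0002
```

Emit:
move_arm(
  targets=[
    [[0,0,1],[0,0,0],-1],
    [[0,0,2],[0,0,0],-1],
    [[0,0,2],[0,0,0],-1],
  ],
)

```text
time: 14.08
tool_pos: [0.38, -0.2397, -0.0287]
ee_rot: [3.142, 0.0, 0.463]
wrist_force: [-3.1, 2.9, 9.6]
width: 0.0006
```

Contact at a reported z of -0.0285, so the true fingertip height is the reported z plus 28.5 mm. The wrist and side pictures agree with that. To be 25 mm above the tops, the reported z should be 0.1165 at the tower and 0.0425 at the sheep.

```bash
python3 - <<'E'
from h import *
T=cam("top")
print(back(T,(336,233.3),.058).round(4), shift([.606,-.337,.1165]))
o=status.get_obs();o["tool_pos"]=np.array([.606,-.337,.15]);print(proj(cam("wrist",o),[.606,-.337,.12]))
E
```

```text
[ 0.454  -0.1496  0.058 ] [ 158.7  188.  -145.2]
[281.22050439 218.56039044]
```

Emit:
move_arm(
  targets=[
    [[0,0,-30],[0,0,0],-1],
    [[0,0,-90],[0,0,0],-1],
    [[0,0,-150],[0,0,0],-1],
    [[0,0,-200],[0,0,0],-1],
    [[30,35,-210],[0,0,0],-1],
    [[65,77,-210],[0,0,0],-1],
    [[100,118,-210],[0,0,0],-1],
    [[135,160,-210],[0,0,0],-1],
    [[155,184,-208],[0,0,0],-1],
    [[159,188,-205],[0,0,0],-1],
    [[159,188,-190],[0,0,0],-1],
    [[159,188,-180],[0,0,0],-1],
    [[159,188,-180],[0,0,0],-1],
    [[159,188,-180],[0,0,0],-1],
  ],
)

```text
time: 15.82
tool_pos: [0.6058, -0.3368, 0.1504]
ee_rot: [3.141, -0.0, 0.463]
wrist_force: [0.1, -0.4, 0.2]
width: 0.0002
```

```bash
python3 - <<'E'
from h import *
o=status.get_obs();W=cam("wrist",o);im=viewer.snapshot("wrist")[:,:,::-1]; cv2.imwrite("pics/w6.png",im)
np.savez("w6.npz",K=W[0],R=W[1],p=W[2]);p=o["tool_pos"]
print(p,o["wrist_force"],shift([.606,-.337,.1165]),proj(W,[.606,-.337,.12]))
E
```

```text
[ 0.60577061 -0.33676298  0.15036752] [ 0.08466618 -0.41330457  0.20990886] [-0.1  0.  34.2] [281.62593361 218.29736513]
```

View pics/w6.png

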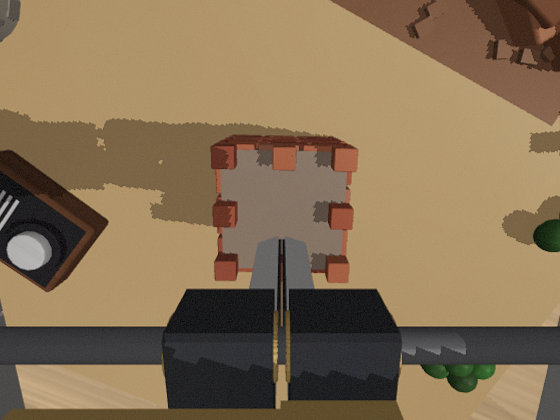

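The tower's battlement corners are (223,157), (345,158), (338,269) and (226,267). Their centre is at about (282,215), against a prediction of (282,218), so xy agrees within about 3 mm. I'll descend and hold.

Emit:
move_arm(
  targets=[
    [[1,0,12],[0,0,0],-1],
    [[1,0,24],[0,0,0],-1],
    [[1,0,31],[0,0,0],-1],
    [[1,0,34],[0,0,0],-1],
    [[1,0,34],[0,0,0],-1],
  ],
)

```text
time: 16.5
tool_pos: [0.607, -0.3364, 0.1153]
ee_rot: [-3.141, 0.0, 0.463]
wrist_force: [-0.1, -0.1, 0.6]
width: 0.0003
```

```bash
python3 - <<'E'
from h import *
S=cam("side");o=status.get_obs();p=o["tool_pos"];q=proj(S,[p[0],p[1],.145]);print(q,proj(S,[p[0],p[1],.12]),p)
s=viewer.snapshot("side")[:,:,::-1];w=viewer.snapshot("wrist")[:,:,::-1];u,v=q.astype(int)
b=cv2.resize(s[v-30:v+40,u-35:u+35],(420,420),interpolation=cv2.INTER_CUBIC)
cv2.imwrite("pics/s7.png",np.hstack([b,w[:,110:460]]))
E
```

```text
[313.2218957  123.09387736] [312.85553153 130.0186956 ] [ 0.60695636 -0.33637596  0.11525949]
```

View pics/s7.png

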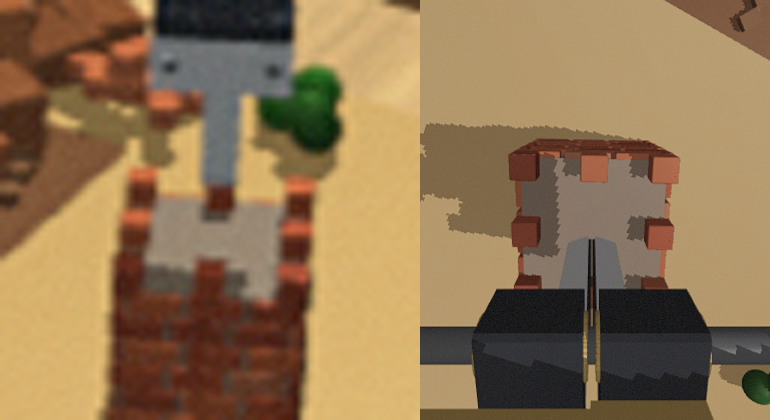

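In the side view the tip (215,185 in the crop) is where a tip 25 mm above the battlements should be, and it is centred over the deck. Holding.

Emit:
move_arm(
  targets=[
    [[0,0,-1],[0,0,0],-1],
    [[0,0,-1],[0,0,0],-1],
    [[0,0,-1],[0,0,0],-1],
    [[0,0,-1],[0,0,0],-1],
    [[0,0,-1],[0,0,0],-1],
    [[0,0,-1],[0,0,0],-1],
    [[0,0,-1],[0,0,0],-1],
    [[0,0,-1],[0,0,0],-1],
    [[0,0,-1],[0,0,0],-1],
    [[0,0,-1],[0,0,0],-1],
    [[0,0,-1],[0,0,0],-1],
    [[0,0,-1],[0,0,0],-1],
    [[0,0,-1],[0,0,0],-1],
    [[0,0,-1],[0,0,0],-1],
    [[0,0,-1],[0,0,0],-1],
    [[0,0,-1],[0,0,0],-1],
    [[0,0,-1],[0,0,0],-1],
    [[0,0,-1],[0,0,0],-1],
    [[0,0,-1],[0,0,0],-1],
    [[0,0,-1],[0,0,0],-1],
  ],
)

```text
time: 19.1
tool_pos: [0.607, -0.3364, 0.1166]
ee_rot: [3.142, 0.0, 0.463]
wrist_force: [0.9, 0.6, 0.3]
width: 0.0001
```

```bash
python3 - <<'E'
from h import *
print(status.get_obs()["time"],shift([.46,.131,.0425]))
E
```

```text
19.1 [  77.1 -483.9   74.1]
```

Emit:
move_arm(
  targets=[
    [[0,0,-30],[0,0,0],-1],
    [[0,0,-60],[0,0,0],-1],
    [[5,-30,-62],[0,0,0],-1],
    [[13,-80,-62],[0,0,0],-1],
    [[22,-135,-62],[0,0,0],-1],
    [[30,-190,-62],[0,0,0],-1],
    [[39,-245,-62],[0,0,0],-1],
    [[48,-300,-62],[0,0,0],-1],
    [[57,-355,-62],[0,0,0],-1],
    [[65,-410,-60],[0,0,0],-1],
    [[73,-460,-50],[0,0,0],-1],
    [[77,-484,-30],[0,0,0],-1],
    [[77,-484,0],[0,0,0],-1],
    [[77,-484,20],[0,0,0],-1],
    [[77,-484,26],[0,0,0],-1],
    [[77,-484,26],[0,0,0],-1],
  ],
)

```text
time: 21.1
tool_pos: [0.46, 0.131, 0.0908]
ee_rot: [3.141, -0.0, 0.463]
wrist_force: [0.0, 0.1, 0.9]
width: 0.0003
```

```bash
python3 - <<'E'
from h import *
o=status.get_obs();W=cam("wrist",o);im=viewer.snapshot("wrist")[:,:,::-1]; cv2.imwrite("pics/w8.png",im)
np.savez("w8.npz",K=W[0],R=W[1],p=W[2]);p=o["tool_pos"]
print(o["time"],p,shift([.46,.131,.0425]),proj(W,[.46,.131,.046]))
E
```

```text
21.1 [0.45995403 0.13100443 0.09080831] [-0.5 -0.2 48.9] [281.24048598 212.70687798]
```

View pics/w8.png

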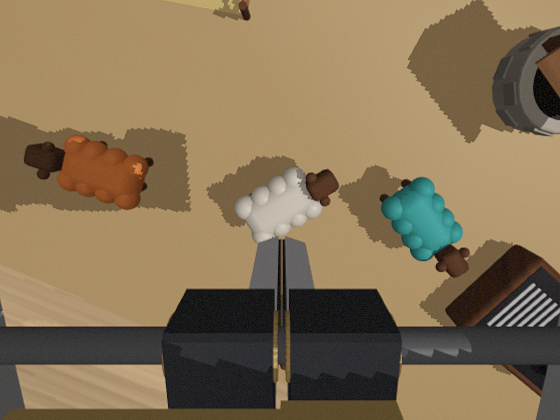

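```bash
python3 - <<'E'
from h import *
for dz in (0,.0285):
  d=np.load("w8.npz");C=(d["K"],d["R"],d["p"]+[0,0,dz]); d6=np.load("w6.npz");D=(d6["K"],d6["R"],d6["p"]+[0,0,dz])
  print(dz,[back(C,(280,204.5),z).round(4) for z in (.033,.046)],proj(D,[.606,-.337,.12]),
   [np.linalg.norm(back(D,a,.12)-back(D,b,.12)).round(4) for a,b in (((223,157),(345,158)),((345,158),(338,269)))])
T=cam("top");print(back(T,(220.7,232.3),.033),back(T,(220.7,232.3),.046))
E
```

```text
0 [array([0.4622, 0.1332, 0.033 ]), array([0.4653, 0.1347, 0.046 ])] [281.62593361 218.29736513] [np.float64(0.0831), np.float64(0.0823)]
0.0285 [array([0.4554, 0.1299, 0.033 ]), array([0.4585, 0.1314, 0.046 ])] [281.5467008  207.68698042] [np.float64(0.093), np.float64(0.0921)]
[0.46124421 0.13294667 0.033     ] [0.45954551 0.13144875 0.046     ]
```

The stray sheep's body is centred at about (280,204), with its head at (322,185). The orange and turquoise look-alikes stand well clear. The estimates agree within about 4 mm, so I'll aim at (0.461, 0.132).

Emit:
move_arm(
  targets=[
    [[1,-1,15],[0,0,0],-1],
    [[1,-1,30],[0,0,0],-1],
    [[1,-1,40],[0,0,0],-1],
    [[1,-1,45],[0,0,0],-1],
    [[1,-1,47],[0,0,0],-1],
    [[1,-1,47],[0,0,0],-1],
  ],
)

```text
time: 21.9
tool_pos: [0.4605, 0.1324, 0.0437]
ee_rot: [3.141, -0.0, 0.463]
wrist_force: [0.4, -0.7, -0.6]
width: 0.0005
```

```bash
python3 - <<'E'
from h import *
S=cam("side");o=status.get_obs();p=o["tool_pos"];q=proj(S,[p[0],p[1],.071]);print(o["time"],q,proj(S,[p[0],p[1],.046]),p)
s=viewer.snapshot("side")[:,:,::-1];w=viewer.snapshot("wrist")[:,:,::-1];u,v=q.astype(int)
b=cv2.resize(s[v-30:v+40,u-35:u+35],(420,420),interpolation=cv2.INTER_CUBIC)
cv2.imwrite("pics/s9.png",np.hstack([b,w[:,110:460]]))
E
```

```text
21.9 [271.19489861 248.82967071] [271.23515594 255.8884285 ] [0.4605022  0.13243693 0.04372938]
```

View pics/s9.png

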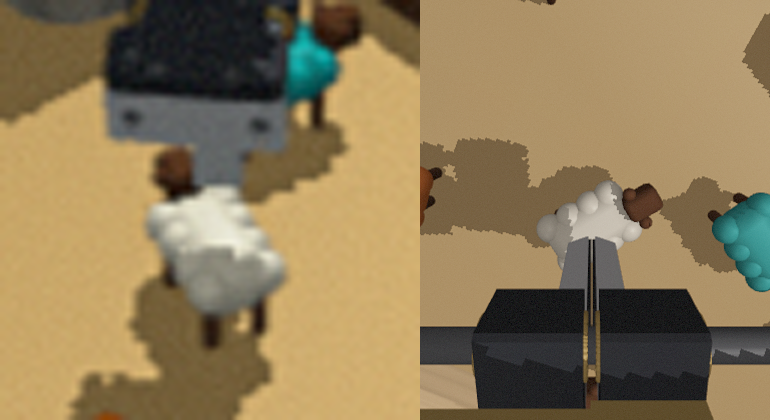

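The tip is right above the middle of the sheep's back: side crop tip (217,187), back middle about (215,229). That is about 26 mm, touching nothing. Holding, then handing in.

Emit:
move_arm(
  targets=[
    [[0,0,1],[0,0,0],-1],
    [[0,0,1],[0,0,0],-1],
    [[0,0,1],[0,0,0],-1],
    [[0,0,1],[0,0,0],-1],
    [[0,0,1],[0,0,0],-1],
    [[0,0,1],[0,0,0],-1],
    [[0,0,1],[0,0,0],-1],
    [[0,0,1],[0,0,0],-1],
    [[0,0,1],[0,0,0],-1],
    [[0,0,1],[0,0,0],-1],
    [[0,0,1],[0,0,0],-1],
    [[0,0,1],[0,0,0],-1],
    [[0,0,1],[0,0,0],-1],
    [[0,0,1],[0,0,0],-1],
    [[0,0,1],[0,0,0],-1],
    [[0,0,1],[0,0,0],-1],
    [[0,0,1],[0,0,0],-1],
    [[0,0,1],[0,0,0],-1],
    [[0,0,1],[0,0,0],-1],
    [[0,0,1],[0,0,0],-1],
  ],
)

```text
time: 24.5
tool_pos: [0.4603, 0.1324, 0.0426]
ee_rot: [3.142, 0.0, 0.463]
wrist_force: [0.7, 0.6, -1.1]
width: 0.0004
```

```bash
python3 - <<'E'
from bench import order,status
o=status.get_obs();print(o["time"],o["tool_pos"],o["wrist_force"]); print(order.close_job())
E
```

```text
24.5 [0.46029549 0.13239186 0.04256209] [ 0.74864515  0.56593268 -1.13647697]
the job is handed in; nothing more can be done
None
```

I pressed the button to its stop and let it spring back. I then pointed at the tower for about 2.5 s and at the middle of the stray sheep's back for about 2.5 s, and handed in still pointing at the sheep at 24.5 s. No verdict was reported.

- **Button:** the force rose to about 4 N, then jumped to 11 N at the hard stop. The picture after release shows nothing on the button.
- **Disagreement in height:** the button bottomed at a reported z of 0.023 m, although the console alone is 0.036 m high. I touched bare bench gently, at about 10 N, and found the real fingertips 28.5 mm higher than reported. I corrected both pointing heights for this.
- **Pointing:** the corrected height was about 25 mm above the tower and 25 mm above the sheep. The side-camera pictures agreed with both. Sideways, the camera estimates differed by about 3 mm at the tower and up to 6 mm at the sheep.
- **Models:** no contact force showed while I pointed at either one, and I saw none of them move. I took no overall picture at the end to confirm it.

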